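Clamp a carton in the date coder

ROBOT

A 7-joint arm with a two-finger parallel gripper is mounted at the origin on a cart in front of the work surface, level with it; the furniture and walls round the work are solid. World frame = base frame: x ahead of the robot, y to its left, z up, the work surface at z = 0. Lengths are in m, angles in rad, forces in N, time in s.
With the tool pointing down it reaches from about 0.4 to 0.85 m from the base axis. Payload 10.4 kg.
Tool frame: the origin (TCP) lies between the finger pads; the fingertips stand ahead of it and the grasp point (between the pads) lies 2 mm behind it (arm.tips_ahead is the x of the fingertips in the tool frame, in m); x points along the fingers, z is the direction in which the jaws open and shut, and the axes are right-handed (so a half turn about x gives the same grasp; the last joint's range is limited). The gripper opens to 85 mm and grips with 20 to 120 N. Pads are 22 mm wide; open, the fingers measure 114 mm over their backs; the gripper's body (76 mm by 85 mm) begins 54 mm behind the grasp point. The pads swing forward as they close: fully open they stand 13 mm farther back than shut.
Start: joints at [-1.279, 0.332, -0.065, 1.46, 0.022, 1.35, -0.088], TCP at [0.194, 0.594, 0.248] pointing down, gripper open.
Joint ranges: [-2.6, 2.6], [-0.5, 2.12], [-1.47, 1.34], [0.16, 2.42], [-1.27, 4.41], [0.06, 2.06], [-2.6, 2.6]. Speed limits (rad/s): [2.22, 2.22, 2.79, 2.79, 3.14, 3.14, 3.14].

INTERFACE

Orientations are given as a unit quaternion [x, y, z, w].
In Python, from rig import arm, cams gives the robot as it stands.
- The arm moves only by the tool apply_moves, never from a script. Its argument "motion" is a list of rows, each an object of numbers: "hand": the closure, from 0 (fully open) to 1 (shut); "x", "y", "z": the shift along the tool's x, y, z in cm; "rx", "ry", "rz": the turn, a rotation vector about the tool's x, y, z in degrees. A call has 1 to 5 rows; each row shifts and turns the commanded pose from where the row before left it, along the tool's axes as they then stand; what a row does not reach is not made up. A row lasts 1/12 s, in which the tool goes at most 41.7 mm and 7.16 degrees, less where a joint would pass 70% of its speed; a pose out of reach is approached as far as the arm can. A call with a gripper value outside its range is refused whole. The fingers move at their own pace and stop on an object; "force" is the grip in N (left out, the last holds). Time passes only in rows, so rows that do not move let the fingers close. It gives the time, the measured TCP pose, the force and the opening at its end, in the units of the state.
- arm.get_obs(): the state, without advancing time (a new reading comes with each control period).
- cams.snapshot(name): name is "scene" or "top" or "wrist"; returns the picture (384x512x3 uint8, blue, green, red); there is no depth.
- cams.calibration(name): a dict with "fx", "fy", "cx", "cy" (pixels), "rvec" (rotation vector, rad) and "tvec" (3), from world to camera coordinates, as OpenCV has them; the wrist camera has in their place "mount" (4x4, takes a point from camera to tool coordinates, whose origin is the TCP and whose axes are the tool frame's). Camera axes: x right, y down, z forward; pixel columns grow to the right and rows downward; lengths in m; the calibration is good to about 2 mm. The wrist camera is an equidistant fisheye: a pixel r from the principal point sees the ray r / f radians off the axis. A picture is of the moment at which its call begins: read the wrist's pose just before it. calibration takes no time and is no camera call.
- arm.finish_job(): hands the job in, once; it reports no verdict.
The state is a dict: "time_s": time; "joint_positions": joint angles; "joint_velocities": joint speeds; "effort": joint torques, N m; "ee_pos": TCP position; "eef_rot": TCP orientation; "force": force on the tool from outside, world axes, zero at the start; "wrist_torque": the same for the moment, N m; "width": finger opening in m.
Only numpy, scipy, OpenCV 4.12 (cv2) and the standard library are available. Lean on these libraries where they do the work, as an engineer would, in place of code of your own. Each camera call takes 0.05 s, during which the arm holds its last target. There are 200 camera calls.

TASK

A small carton lies in the channel of the date coder but has not been pushed in. Push it fully home against the end stop, then swing the two hinged straps down over it and press each one until its catch snaps and holds it shut. Do not bump the printing head that overhangs the far strap, and leave the things standing around where they are.

Things in the scene. Friction and masses are not known exactly. Their poses are not given: they have to be found in the camera images.
- coder: date coder, fixed: grey base 232 x 124 x 12 mm with a straight open channel. Origin on the table, below where the carton's centre comes when home; x = along the channel from its open entry (robot's side) to the end stop, y = left, z = up. Channel floor z 12 mm; side walls y +/-18.5 to 23.5 mm, tops z 24 mm; end stop face x +58.6 mm; latch posts at the right, y -37 to -52 mm, tops z 47 mm
- print_head: white printing head (same origin and axes as the coder): box over coder x 22 to 106, y -62 to +45, z 224 to 282 mm, on a column at x 75 to 105 mm. It is right above the far strap: a gripper pointing straight down cannot reach that strap, a tool leaned back 35 to 45 degrees towards the channel's entry, tips forward, fits under. The near strap is free from above (its middle is 66 mm from the head). Not to be bumped (8 N)
- carton_center (a point): centre of the lying carton, 117 (along its x and the channel) x 34 x 34 mm, 20 to 60 g; slides freely, 1.5 mm play each side; starts 30 to 55 mm short of home. Home: far end on the stop, centre at coder x 0, z 29 mm, near end at x -58.5 mm. Its top (z 46 mm) passes under the half-open straps
- strap_near (a joint): angle (rad) of the strap nearer the entry, at coder x -44 mm: 0 = shut, level; grows as the free (right) end rises; starts 0.3 to 0.6. Flat steel, 20 wide, 84 long, 4 mm thick, hinged at the left. Lightly stiff: stays where left. Below about 0.17 it rides on a sprung ball; about 10 N down on its tab pushes it past (at about 0.08), then it snaps to 0 on its stop and is held
- strap_far (a joint): the same for the strap farther along the channel, at coder x +38 mm, under the printing head; identical strap, hinge and catch; starts 0.3 to 0.6 rad
- strap_near_tab (a point): middle of the ribbed press tab on the near strap's upper face, 72 mm from the hinge axis, 12 mm from the free end; moves with the strap. When shut at coder (-44, -40, 52) mm, over the latch post. Its y axis runs along the strap from free end to hinge, z is normal to the strap
- strap_far_tab (a point): the same point on the far strap; when shut at coder (38, -40, 52) mm
- strap_near_hinge (a point): point on the near strap's hinge axis (which runs along the channel), at coder (-44, 32, 50) mm
- strap_far_hinge (a point): point on the far strap's hinge axis (which runs along the channel), at coder (38, 32, 50) mm
- bottle_amber: bystander: small round bottle with black cap, 27 mm wide, 74 mm tall, standing to the left of the coder; origin under its centre
- bottle_black: bystander: small black bottle, same size, standing to the left of the coder; origin under its centre
- carton_upright: bystander: carton 34 x 34 x 117 mm standing on end to the right of the coder; origin under its centre
- tally: bystander: round white hand tally counter with a finger ring, 46 x 67 x 22 mm, lying to the right of the coder; origin underneath
- pen: bystander: thin pen 145 mm long, lying to the left of the coder; origin under its middle

How it is judged:
On the way, in this order (a step that is already met when the one before it is completed fails the run):
1. the carton is home against the end stop while both straps are still open (x of carton_center in the frame of coder above -0.005 m and z of carton_center in the frame of coder below 0.034 m and angle between the x axis of carton_center and the x axis of coder, either way round below 0.08 rad and value of joint each of strap_near, strap_far above 0.15 rad), for 0.2 s.
2. both straps are snapped shut over the carton (value of joint each of strap_near, strap_far below 0.05 rad and x of carton_center in the frame of coder above -0.005 m and z of carton_center in the frame of coder below 0.034 m and angle between the x axis of carton_center and the x axis of coder, either way round below 0.08 rad), for 0.2 s.
At the end, for the whole second after the job is handed in: The carton lies flat in the channel within 5 mm of the end stop and along it (4.6 degrees), and both straps are held shut by their catches (each within 0.05 rad of level), at rest (all of step 2 and velocity of joint each of strap_near, strap_far below 0.05 rad/s); the robot touches nothing.
It fails at once if the printing head is bumped (more than 8 N) (contact force between anything else and print_head above 8 N).
It fails at once if a bystander is shifted by more than 30 mm (distance of any of bottle_amber, bottle_black, carton_upright, tally, pen from where it was at the start of the episode above 0.03 m).
It also fails if it takes over 51 s, if anything falls off the work surface, if the arm or the gripper's body presses on something with over 40 N, if the wrist force passes 120 N, or if a joint passes its speed limit or range.

## Working session

There is one attempt and no reset: what is moved stays moved. The work goes in short steps, Python scripts to look and compute and a tool call to move; the robot and the scene stay as the last step left them, time stands still between calls to the robot, and variables do not carry over. Pictures are saved under pics/ and viewed, about 8 in all and at most 12, crops included, and the job is handed in when it is done.

Besides the shell and the picture viewer there is one more tool, called after ">>>" as a command line: name --argument value ..., lists and objects as JSON in quotes. apply_moves: Moves the arm, as the interface text tells. Its arguments: {"type":"object","properties":{"motion":{"type":"array","items":{"type":"object","properties":{"hand":{"type":"number"},"x":{"type":"number"},"y":{"type":"number"},"z":{"type":"number"},"rx":{"type":"number"},"ry":{"type":"number"},"rz":{"type":"number"}}}},"force":{"type":"number"}},"required":["motion"]}

```bash
mkdir -p pics; ls
python3 - <<'E'
from rig import arm,cams
import cv2,numpy as np
np.set_printoptions(precision=4,suppress=True)
o=arm.get_obs();print(o['time_s'],o['ee_pos'],o['eef_rot'],o['width'],arm.tips_ahead)
for n in ('scene','top'):
    cv2.imwrite(f'pics/{n}0.png',cams.snapshot(n)); print(n,cams.calibration(n))
print(cams.calibration('wrist'))
E
```

```text
pics
0.0 [0.1935 0.5939 0.2475] [-0.4158  0.5726  0.4151  0.5718] 0.08470177514789588 0.017
scene {'fx': 396.48423664701136, 'fy': 396.48423664701136, 'cx': 254.59932590617814, 'cy': 183.6189423809721, 'rvec': array([ 0.6351, -2.531 ,  1.3208]), 'tvec': array([0.5629, 0.2281, 0.6793])}
top {'fx': 459.1169786872112, 'fy': 459.1169786872112, 'cx': 249.76809056239836, 'cy': 191.08418085979517, 'rvec': array([ 1.9946, -2.2109,  0.2521]), 'tvec': array([0.074 , 0.6156, 1.0528])}
{'fx': 297.3186396354542, 'fy': 297.3186396354542, 'cx': 252.36044606601712, 'cy': 192.03070193762775, 'mount': array([[ 0.0007, -0.2891,  0.9573, -0.1243],
       [ 0.0003, -0.9573, -0.2891,  0.0743],
       [ 1.    ,  0.0005, -0.0006, -0.    ],
       [ 0.    ,  0.    ,  0.    ,  1.    ]])}
```

View pics/top0.png

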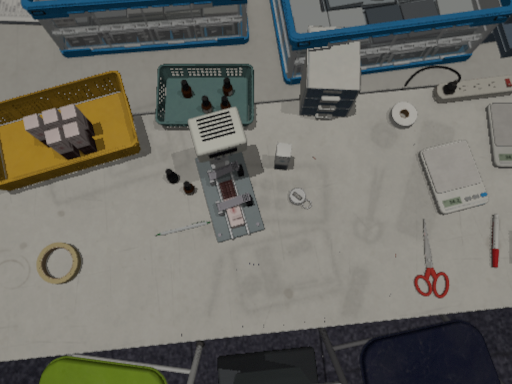

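View pics/scene0.png

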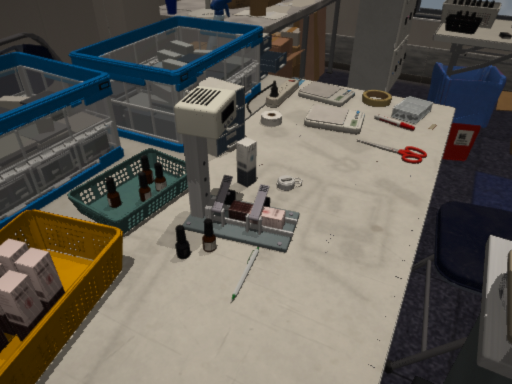

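The top view shows the coder at about (230,190), entry towards the bottom and the head at (217,133). The scene view shows both straps raised, with the carton's pink end near (272,216). Next I enlarge both views.

Run:
```python
import cv2,numpy as np
t=cv2.imread('pics/top0.png')[125:250,150:320]; s=cv2.imread('pics/scene0.png')[165:265,165:315]
cv2.imwrite('pics/c1.png',cv2.resize(t,None,fx=4.7,fy=4.7,interpolation=cv2.INTER_CUBIC))
cv2.imwrite('pics/c2.png',cv2.resize(s,None,fx=5,fy=5,interpolation=cv2.INTER_CUBIC))
```

```text
(no output)
```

View pics/c1.png

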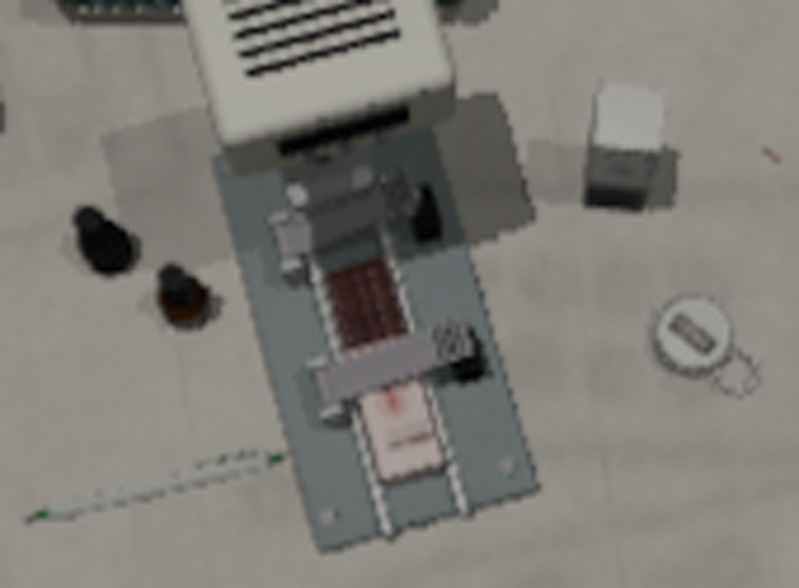

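View pics/c2.png

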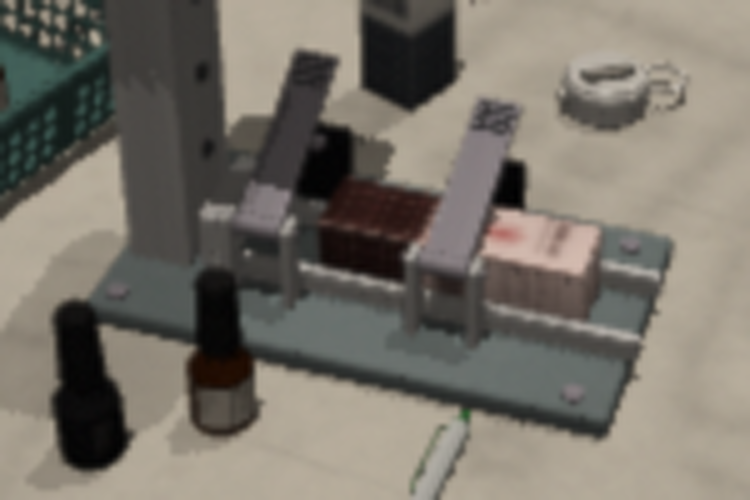

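In the top crop I read these points:
- Base near corners: (318,552) and (540,488).
- Channel wall ends: (390,533) and (466,512).
- Near tab: (454,341). Far tab: (398,190).
- Carton near top edge: (378,482) to (445,465).

In the scene crop, the near tab is at (496,117), the far tab at (315,68), and the base corners at (603,435) and (672,242).

```bash
cat > h.py <<'E'
import numpy as np,cv2
from scipy.spatial.transform import Rotation as R
from rig import arm,cams
np.set_printoptions(precision=4,suppress=True)
def ray(n,uv):
    c=cams.calibration(n); Rm=R.from_rotvec(c['rvec']).as_matrix()
    d=Rm.T@np.array([(uv[0]-c['cx'])/c['fx'],(uv[1]-c['cy'])/c['fy'],1]); return -Rm.T@c['tvec'],d/np.linalg.norm(d)
def plane(n,uv,z):
    o,d=ray(n,uv); return o+d*(z-o[2])/d[2]
def tri(a,b):
    (o1,d1),(o2,d2)=a,b
    s=np.linalg.lstsq(np.c_[d1,-d2],o2-o1,rcond=None)[0]; p,q=o1+s[0]*d1,o2+s[1]*d2
    return (p+q)/2,np.linalg.norm(p-q)
def wray(obs,uv):
    c=cams.calibration('wrist'); v=np.array([uv[0]-c['cx'],uv[1]-c['cy']]); r=np.hypot(*v); t=r/c['fx']
    d=np.r_[np.sin(t)*v/r,np.cos(t)]; T=R.from_quat(obs['eef_rot']).as_matrix(); m=c['mount']
    return np.array(obs['ee_pos'])+T@m[:3,3],T@m[:3,:3]@d
def project(n,p):
    c=cams.calibration(n); K=np.array([[c['fx'],0,c['cx']],[0,c['fy'],c['cy']],[0,0,1]])
    return cv2.projectPoints(np.atleast_2d(p).astype(float),c['rvec'],c['tvec'],K,None)[0][:,0]
def wproject(obs,p):
    c=cams.calibration('wrist'); T=R.from_quat(obs['eef_rot']).as_matrix(); m=c['mount']
    q=(np.atleast_2d(p)-(np.array(obs['ee_pos'])+T@m[:3,3]))@(T@m[:3,:3]); t=np.arctan2(np.hypot(q[:,0],q[:,1]),q[:,2])
    a=np.arctan2(q[:,1],q[:,0]); return np.c_[c['cx']+c['fx']*t*np.cos(a),c['cy']+c['fx']*t*np.sin(a)]
E
python3 - <<'E'
from h import *
T=lambda u,v:(u/4.7+150-.4,v/4.7+125-.4); S=lambda u,v:(u/5+165-.4,v/5+165-.4)
for n,p,z in [('base nl',T(318,552),.012),('base nr',T(540,488),.012),('wl',T(390,533),.024),('wr',T(466,512),.024),('baseL mid',T(236,240),.012),
  ('carton nl',T(378,482),.046),('carton nr',T(445,465),.046),('amber',T(185,315),0),('black',T(110,265),0),('tally',T(690,335),.01),('penA',T(30,518),.005),('penB',T(285,458),.005),('upr',T(630,112),.117)]: print(n,plane('top',p,z))
for n,p,z in [('base nl',S(603,435),.012),('base nr',S(672,242),.012)]: print('S',n,plane('scene',p,z))
for n,a,b in [('near tab',T(454,341),S(496,117)),('far tab',T(398,190),S(315,68)),('base nl',T(318,552),S(603,435)),('base nr',T(540,488),S(672,242))]: print(n,*tri(ray('top',a),ray('scene',b)))
print(ray('top',(0,0))[0],ray('scene',(0,0))[0])
E
```

```text
base nl [0.511  0.1039 0.012 ]
base nr [ 0.5331 -0.018   0.012 ]
wl [0.5157 0.0643 0.024 ]
wr [0.5227 0.0231 0.024 ]
baseL mid [0.6877 0.134  0.012 ]
carton nl [0.5401 0.0675 0.046 ]
carton nr [0.5454 0.0318 0.046 ]
amber [0.651  0.1665 0.    ]
black [0.6839 0.206  0.    ]
tally [ 0.609  -0.1091  0.01  ]
penA [0.5462 0.2574 0.005 ]
penB [0.5647 0.1177 0.005 ]
upr [ 0.7051 -0.0799  0.117 ]
S base nl [0.5096 0.1114 0.012 ]
S base nr [ 0.5323 -0.0134  0.012 ]
near tab [0.6043 0.0208 0.0774] 0.0002943133256921913
far tab [0.6832 0.0414 0.0898] 0.0019791610431068823
base nl [0.5122 0.1044 0.0046] 0.00037621998945045794
base nr [ 0.5338 -0.0181  0.008 ] 0.00023168674280433932
[0.3673 0.0354 1.1648] [0.3016 0.6419 0.5722]
```

```bash
cat >> h.py <<'E'
YAW=np.deg2rad(10.0); ORG=np.array([.6412,.0641,0.])
C=R.from_euler('z',YAW).as_matrix()
def w(p): return ORG+C@np.array(p)/1000   # coder mm -> world m
def target(lean):
    L=np.deg2rad(lean); x=np.array([np.sin(L),0,-np.cos(L)]); z=np.array([0,1.,0]); return C@np.c_[x,np.cross(z,x),z]
def go(tip_mm,lean):
    """tip target in coder mm -> shift in present tool axes (cm), rotvec in tool axes (deg), TCP coder mm now"""
    o=arm.get_obs(); T=R.from_quat(o['eef_rot']).as_matrix(); G=target(lean)
    p=w(tip_mm)-G[:,0]*arm.tips_ahead; d=p-np.array(o['ee_pos'])
    print('t',o['time_s'],'shift now-axes cm',100*T.T@d,'shift goal-axes cm',100*G.T@d,'rot deg',np.rad2deg(R.from_matrix(T.T@G).as_rotvec()))
    print('tip coder mm',1000*C.T@(np.array(o['ee_pos'])+T[:,0]*arm.tips_ahead-ORG),'F',o['force'],'w',o['width'])
E
python3 - <<'E'
from h import *
o=arm.get_obs();T=R.from_quat(o['eef_rot']).as_matrix();print(T)
go([-160,0,200],0)
go([-160,0,200],40)
E
```

```text
[[-0.0003 -0.9508  0.3097]
 [-0.0012  0.3097  0.9508]
 [-1.     -0.0001 -0.0013]]
t 0.1 shift now-axes cm [  3.1184 -44.8608 -44.0353] shift goal-axes cm [  3.059  -18.8944 -59.9581] rot deg [-28.0385  -0.0731  -0.0144]
tip coder mm [-348.9536  599.5608  230.5895] F [-0.3827  1.0331 -0.5102] w 0.08540546888619341
t 0.1 shift now-axes cm [  3.5168 -43.8963 -44.5485] shift goal-axes cm [ 14.0907 -11.415  -59.9581] rot deg [-26.8563  -9.8542 -39.1999]
tip coder mm [-348.9536  599.5608  230.5895] F [-0.3827  1.0331 -0.5102] w 0.08540546888619341
```

>>> apply_moves --motion '[{"hand": 1,"y": -2.8,"z": -2.8,"rx": -7},{"hand": 1,"y": -2.5,"z": -3.1,"rx": -7},{"hand": 1,"y": -2.1,"z": -3.4,"rx": -7},{"hand": 1,"y": -1.6,"z": -3.6,"rx": -7},{"hand": 1,"y": -1.2,"z": -3.8}]' --force 60

```text
$.motion[0]: bad value
```

>>> apply_moves --motion '[{"hand": 1,"y": -1.2,"z": -3.8},{"hand": 1,"y": -1.2,"z": -3.8},{"hand": 1,"y": -1.2,"z": -3.8},{"hand": 1,"y": -1.2,"z": -3.8},{"hand": 1,"y": -1.2,"z": -3.8}]'

```text
$.motion[0]: bad value
```

```bash
python3 -c "
from h import *
go([-160,0,200],0);go([-160,0,200],40)"
```

```text
t 0.1 shift now-axes cm [  3.1184 -44.8608 -44.0353] shift goal-axes cm [  3.059  -18.8944 -59.9581] rot deg [-28.0385  -0.0731  -0.0144]
tip coder mm [-348.9536  599.5608  230.5895] F [-0.3827  1.0331 -0.5102] w 0.08540546888619341
t 0.1 shift now-axes cm [  3.5168 -43.8963 -44.5485] shift goal-axes cm [ 14.0907 -11.415  -59.9581] rot deg [-26.8563  -9.8542 -39.1999]
tip coder mm [-348.9536  599.5608  230.5895] F [-0.3827  1.0331 -0.5102] w 0.08540546888619341
```

>>> apply_moves --motion '[{"hand": 0.98,"x": 0,"y": -2.8,"z": -2.8,"rx": -7,"ry": 0,"rz": 0},{"hand": 0.98,"x": 0,"y": -2.5,"z": -3.1,"rx": -7,"ry": 0,"rz": 0},{"hand": 0.98,"x": 0,"y": -2.1,"z": -3.4,"rx": -7,"ry": 0,"rz": 0},{"hand": 0.98,"x": 0,"y": -1.6,"z": -3.6,"rx": -7,"ry": 0,"rz": 0},{"hand": 0.98,"x": 0,"y": -1.2,"z": -3.8,"rx": 0,"ry": 0,"rz": 0}]' --force 60

```text
time_s: 0.52
ee_pos: [0.2853, 0.416, 0.2479]
eef_rot: [-0.543, 0.453, 0.543, 0.452]
force: [0.4, 0.5, 0.9]
width: 0.0257
```

>>> apply_moves --motion '[{"hand": 1,"x": 0,"y": -1.2,"z": -3.8,"rx": 0,"ry": 0,"rz": 0},{"hand": 1,"x": 0,"y": -1.2,"z": -3.8,"rx": 0,"ry": 0,"rz": 0},{"hand": 1,"x": 0,"y": -1.2,"z": -3.8,"rx": 0,"ry": 0,"rz": 0},{"hand": 1,"x": 0,"y": -1.2,"z": -3.8,"rx": 0,"ry": 0,"rz": 0},{"hand": 1,"x": 0,"y": -1.2,"z": -3.8,"rx": 0,"ry": 0,"rz": 0}]'

```text
time_s: 0.93
ee_pos: [0.3772, 0.2392, 0.2482]
eef_rot: [-0.541, 0.455, 0.542, 0.455]
force: [0.0, 0.4, 0.5]
width: -0.0001
```

```bash
python3 -c "
from h import *
go([-160,0,200],0);go([-160,0,200],40)"
```

```text
t 0.9333 shift now-axes cm [  3.1133  -6.9755 -21.8242] shift goal-axes cm [  3.121   -6.9622 -21.8274] rot deg [-0.034   0.0184 -0.0062]
tip coder mm [-229.6243  218.2791  231.2101] F [0.0451 0.3662 0.5333] w -6.894969451823685e-05
t 0.9333 shift now-axes cm [  3.5111  -5.8828 -21.825 ] shift goal-axes cm [  6.4684  -2.2345 -21.8274] rot deg [ -0.039    0.0057 -40.0062]
tip coder mm [-229.6243  218.2791  231.2101] F [0.0451 0.3662 0.5333] w -6.894969451823685e-05
```

>>> apply_moves --motion '[{"hand": 1,"x": 0,"y": -1,"z": -3.8,"rx": 0,"ry": 0,"rz": -7},{"hand": 1,"x": 0,"y": -1,"z": -3.8,"rx": 0,"ry": 0,"rz": -7},{"hand": 1,"x": 0,"y": -1,"z": -3.8,"rx": 0,"ry": 0,"rz": -7},{"hand": 1,"x": 0,"y": -0.5,"z": -3.8,"rx": 0,"ry": 0,"rz": -7},{"hand": 1,"x": 0,"y": -0.5,"z": -3.8,"rx": 0,"ry": 0,"rz": -7}]'

```text
time_s: 1.35
ee_pos: [0.44, 0.0808, 0.254]
eef_rot: [0.641, -0.292, -0.403, -0.584]
force: [0.2, 0.6, 0.6]
width: -0.0001
```

>>> apply_moves --motion '[{"hand": 1,"x": 0,"y": 0,"z": -2.8,"rx": 0,"ry": 0,"rz": -5},{"hand": 1,"x": 0,"y": 0,"z": 0,"rx": 0,"ry": 0,"rz": 0}]'

```text
time_s: 1.52
ee_pos: [0.4412, 0.0706, 0.2535]
eef_rot: [0.642, -0.283, -0.396, -0.592]
force: [0.3, -0.5, -0.1]
width: -0.0001
```

```bash
python3 -c "
from h import *
go([-140,0,60],40)
o=arm.get_obs()
cv2.imwrite('pics/w1.png',cv2.resize(cams.snapshot('wrist'),(768,576),interpolation=cv2.INTER_CUBIC))
print(1.5*wproject(o,[w(p) for p in [(-44,-40,52),(-44,32,50),(38,-40,52),(38,32,50),(-121,62,12),(-121,-62,12),(-121,21,24),(-121,-21,24),(-99.5,17,46),(-99.5,-17,46)]]).round(1))"
```

```text
t 1.5167 shift now-axes cm [17.5865  5.8687 -4.377 ] shift goal-axes cm [16.7112  8.1654 -4.1165] rot deg [-0.4823  0.6718 -7.5429]
tip coder mm [-186.671    41.3733  239.1817] F [ 0.2733 -0.4619 -0.1293] w -0.00014505017350592464
[[283.05 268.65]
 [364.5  265.8 ]
 [295.95 323.7 ]
 [366.3  321.75]
 [399.6  167.4 ]
 [250.95 171.6 ]
 [348.9  176.1 ]
 [296.85 177.6 ]
 [344.1  214.2 ]
 [301.65 215.1 ]]
```

View pics/w1.png

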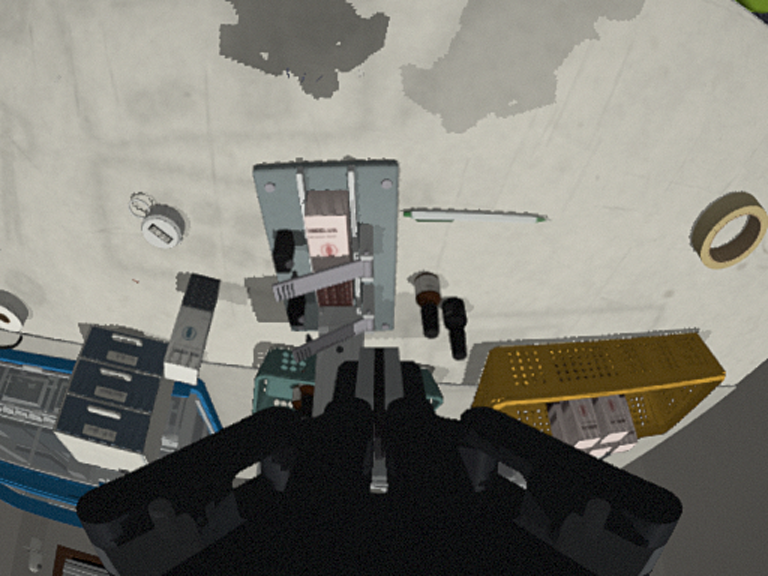

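The wrist view agrees with the model within about 3 mm. The base near corners sit at (254,168) and (397,162), the carton's near top edge at row 215, and the near hinge at (367,268). I'll finish the lean and go behind the carton.

>>> apply_moves --motion '[{"hand": 1,"x": 0,"y": 0,"z": -2,"rx": -0.5,"ry": 0.6,"rz": -3.5},{"hand": 1,"x": 2,"y": 0.5,"z": -1.5,"rx": 0,"ry": 0,"rz": -3.5},{"hand": 1,"x": 3,"y": 1.5,"z": 0,"rx": 0,"ry": 0,"rz": 0},{"hand": 1,"x": 3,"y": 2,"z": 0,"rx": 0,"ry": 0,"rz": 0},{"hand": 1,"x": 0,"y": 0,"z": 0,"rx": 0,"ry": 0,"rz": 0}]'

```text
time_s: 1.98
ee_pos: [0.4527, 0.0572, 0.2159]
eef_rot: [0.659, -0.25, -0.376, -0.602]
force: [0.5, 0.3, 0.4]
width: -0.0003
```

```bash
python3 -c "
from h import *
go([-125,0,34],40)"
```

```text
t 1.9833 shift now-axes cm [16.4807  6.19   -2.8149] shift goal-axes cm [16.208   6.958  -2.5956] rot deg [ 0.6745  1.0399 -2.8034]
tip coder mm [-176.5351   26.2592  202.3682] F [0.4982 0.3219 0.368 ] w -0.0002741829937965534
```

```bash
python3 -c "
from h import *
print(arm.get_obs()['joint_positions'],arm.get_obs()['joint_velocities']); import rig; print([a for a in dir(arm) if a[0]!='_'])"
```

```text
[-0.0139 -0.442  -0.1801  2.4055 -0.1547  0.5257  1.6687] [-0.1502 -0.0201  0.1274 -0.028   0.2049  0.0228 -0.1845]
['MotionError', 'finish_job', 'get_obs', 'tips_ahead']
```

>>> apply_moves --motion '[{"hand": 1,"x": 1,"y": 0,"z": -1,"rx": 0,"ry": 0,"rz": 0},{"hand": 1,"x": 1,"y": 0,"z": -1,"rx": 0,"ry": 0,"rz": 0}]'

```text
time_s: 2.15
ee_pos: [0.4699, 0.0413, 0.2025]
eef_rot: [0.66, -0.248, -0.375, -0.602]
force: [0.2, 0.6, -1.2]
width: -0.0003
```

```bash
python3 -c "
from h import *
print(arm.get_obs()['joint_positions'],arm.get_obs()['joint_velocities']); go([-125,0,34],40)"
```

```text
[-0.0412 -0.379  -0.1057  2.4014 -0.1589  0.4681  1.7324] [-0.1391  0.4039  0.4407 -0.0183 -0.0917 -0.3453  0.4375]
t 2.15 shift now-axes cm [14.5576  6.5576 -0.9018] shift goal-axes cm [14.2699  7.1822 -0.7246] rot deg [ 0.8588  1.1135 -2.5307]
tip coder mm [-162.296     7.5706  189.0117] F [ 0.1887  0.622  -1.1675] w -0.00027654532206487385
```

j4 is at its limit because the leaned wrist sits too close in. I'll use a lean of about 20° for the push, which still clears the near strap by about 25 mm.

>>> apply_moves --motion '[{"hand": 1,"x": 1.5,"y": -1,"z": -0.5,"rx": 0.8,"ry": 1,"rz": 6},{"hand": 1,"x": 2.5,"y": 0,"z": -0.2,"rx": 0,"ry": 0,"rz": 6},{"hand": 1,"x": 2.5,"y": 0,"z": 0,"rx": 0,"ry": 0,"rz": 6},{"hand": 1,"x": 1,"y": 0,"z": 0,"rx": 0,"ry": 0,"rz": 0},{"hand": 1,"x": 0,"y": 0,"z": 0,"rx": 0,"ry": 0,"rz": 0}]'

```text
time_s: 2.57
ee_pos: [0.514, 0.0433, 0.1397]
eef_rot: [0.611, -0.357, -0.459, -0.537]
force: [-1.5, 0.7, -0.4]
width: -0.0003
```

```bash
python3 -c "
from h import *
print(arm.get_obs()['joint_positions']); go([-125,0,34],20)"
```

```text
[ 0.0242 -0.0109 -0.1941  2.1385 -0.0061  0.6794  1.5827]
t 2.5667 shift now-axes cm [ 8.4135  3.1335 -0.1508] shift goal-axes cm [ 8.3667  3.2559 -0.1587] rot deg [ 0.1952  0.0204 -0.8395]
tip coder mm [-123.2548    1.5922  123.6739] F [-1.5053  0.6503 -0.4373] w -0.00033061246325226666
```

>>> apply_moves --motion '[{"hand": 1,"x": 2.1,"y": 0.8,"z": 0,"rx": 0,"ry": 0,"rz": 0},{"hand": 1,"x": 2.1,"y": 0.8,"z": 0,"rx": 0,"ry": 0,"rz": 0},{"hand": 1,"x": 2.1,"y": 0.8,"z": -0.1,"rx": 0,"ry": 0,"rz": 0},{"hand": 1,"x": 2.1,"y": 0.7,"z": 0,"rx": 0,"ry": 0,"rz": 0},{"hand": 1,"x": 0,"y": 0,"z": 0,"rx": 0,"ry": 0,"rz": 0}]'

```text
time_s: 2.98
ee_pos: [0.5101, 0.0406, 0.0506]
eef_rot: [0.611, -0.357, -0.458, -0.538]
force: [-1.8, -0.4, -1.4]
width: 0.0001
```

```bash
python3 -c "
from h import *
print(arm.get_obs()['joint_positions']); go([-64,0,34],20)"
```

```text
[ 0.0167  0.1302 -0.1911  2.2213  0.0527  0.457   1.5356]
t 2.9833 shift now-axes cm [ 2.1483 -5.9575  0.0226] shift goal-axes cm [ 2.2263 -5.9288  0.0357] rot deg [ 0.137  -0.0287 -0.7514]
tip coder mm [-127.5365   -0.3659   34.5677] F [-1.79   -0.4113 -1.4118] w 0.00013564796298909618
```

>>> apply_moves --motion '[{"hand": 1,"x": 0.35,"y": -0.95,"z": 0,"rx": 0,"ry": 0,"rz": 0},{"hand": 1,"x": 0.2,"y": -0.6,"z": 0,"rx": 0,"ry": 0,"rz": 0},{"hand": 1,"x": 0.25,"y": -0.7,"z": 0,"rx": 0,"ry": 0,"rz": 0},{"hand": 1,"x": 0.25,"y": -0.7,"z": 0,"rx": 0,"ry": 0,"rz": 0},{"hand": 1,"x": 0.25,"y": -0.7,"z": 0,"rx": 0,"ry": 0,"rz": 0}]'

```text
time_s: 3.4
ee_pos: [0.5526, 0.0471, 0.0542]
eef_rot: [0.611, -0.356, -0.456, -0.54]
force: [0.0, 0.3, 0.7]
width: 0.0003
```

>>> apply_moves --motion '[{"hand": 1,"x": 0.2,"y": -0.5,"z": 0,"rx": 0,"ry": 0,"rz": 0},{"hand": 1,"x": 0.15,"y": -0.4,"z": 0,"rx": 0,"ry": 0,"rz": 0},{"hand": 1,"x": 0,"y": 0,"z": 0,"rx": 0,"ry": 0,"rz": 0}]'

```text
time_s: 3.65
ee_pos: [0.5614, 0.0486, 0.0527]
eef_rot: [0.611, -0.356, -0.457, -0.54]
force: [-0.8, 0.6, 0.4]
width: -0.0003
```

```bash
python3 -c "
from h import *
go([-66,0,34],20)
o=arm.get_obs()
cv2.imwrite('pics/w2.png',cv2.resize(cams.snapshot('wrist')[60:300,100:420],(800,600),interpolation=cv2.INTER_CUBIC))"
```

```text
t 3.65 shift now-axes cm [ 0.5759 -0.7988  0.1372] shift goal-axes cm [ 0.583  -0.7936  0.1371] rot deg [-0.0048  0.0051 -0.5144]
tip coder mm [-75.5951  -1.3698  36.7129] F [-0.808   0.5786  0.4039] w -0.0003082648756979496
```

View pics/w2.png

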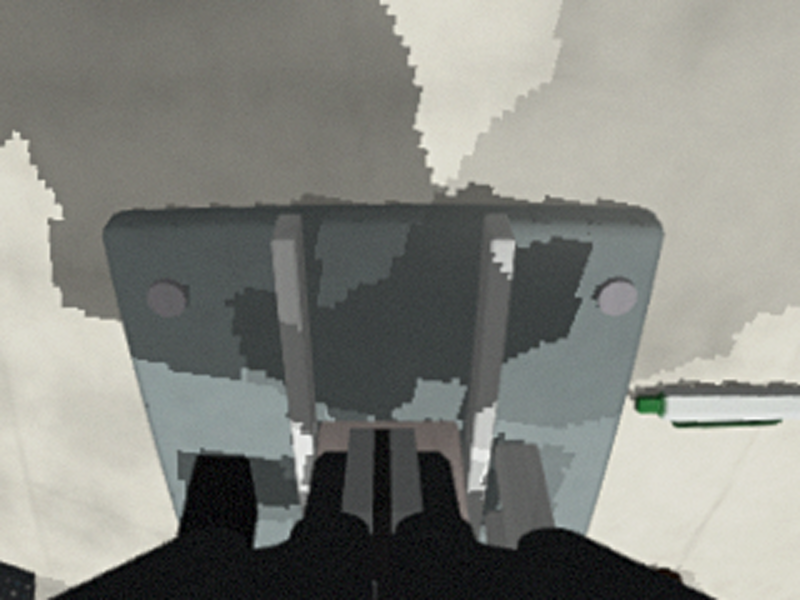

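The finger tips at (382,440) are behind the carton's end face, centred in the channel. I'll keep pushing gently to the stop.

>>> apply_moves --motion '[{"hand": 1,"x": 0.15,"y": -0.25,"z": 0,"rx": 0,"ry": 0,"rz": 0},{"hand": 1,"x": 0.15,"y": -0.25,"z": 0,"rx": 0,"ry": 0,"rz": 0},{"hand": 1,"x": 0,"y": 0,"z": 0,"rx": 0,"ry": 0,"rz": 0}]'

```text
time_s: 3.95
ee_pos: [0.5665, 0.0495, 0.0514]
eef_rot: [0.611, -0.356, -0.457, -0.54]
force: [-0.5, -0.1, -1.0]
width: -0.0002
```

>>> apply_moves --motion '[{"hand": 1,"x": 0.1,"y": -0.25,"z": 0,"rx": 0,"ry": 0,"rz": 0},{"hand": 1,"x": 0,"y": 0,"z": 0,"rx": 0,"ry": 0,"rz": 0}]'

```text
time_s: 4.12
ee_pos: [0.5691, 0.05, 0.0514]
eef_rot: [0.611, -0.356, -0.457, -0.54]
force: [0.2, 0.1, -0.1]
width: -0.0001
```

```bash
python3 -c "
from h import *
go([-66,0,34],20)"
```

```text
t 4.1167 shift now-axes cm [ 0.1872 -0.105   0.1351] shift goal-axes cm [ 0.1882 -0.1032  0.1351] rot deg [-0.002   0.0026 -0.5302]
tip coder mm [-67.7617  -1.35    35.3621] F [ 0.2074  0.1081 -0.0919] w -9.71238178582204e-05
```

>>> apply_moves --motion '[{"hand": 1,"x": 0.1,"y": -0.25,"z": 0,"rx": 0,"ry": 0,"rz": 0},{"hand": 1,"x": 0,"y": 0,"z": 0,"rx": 0,"ry": 0,"rz": 0}]'

```text
time_s: 4.28
ee_pos: [0.5714, 0.0504, 0.0511]
eef_rot: [0.611, -0.357, -0.457, -0.539]
force: [-0.7, 0.1, 0.2]
width: 0.0002
```

>>> apply_moves --motion '[{"hand": 1,"x": 0.1,"y": -0.25,"z": 0,"rx": 0,"ry": 0,"rz": 0},{"hand": 1,"x": 0,"y": 0,"z": 0,"rx": 0,"ry": 0,"rz": 0}]'

```text
time_s: 4.45
ee_pos: [0.5719, 0.0503, 0.0498]
eef_rot: [0.61, -0.358, -0.458, -0.538]
force: [-11.8, -1.8, 5.9]
width: -0.0
```

```bash
python3 -c "
from h import *
go([-66,0,34],20)
cv2.imwrite('pics/top1.png',cams.snapshot('top'));cv2.imwrite('pics/scene1.png',cams.snapshot('scene'))
cv2.imwrite('pics/c3.png',cv2.resize(cv2.imread('pics/scene1.png')[165:265,165:315],None,fx=5,fy=5,interpolation=cv2.INTER_CUBIC))"
```

```text
t 4.45 shift now-axes cm [-0.0543  0.1058  0.1557] shift goal-axes cm [-0.0558  0.105   0.1558] rot deg [-0.0128 -0.0172 -0.8508]
tip coder mm [-65.0607  -1.5628  33.7503] F [-11.7997  -1.7818   5.9484] w -1.8126043090025882e-06
```

View pics/c3.png

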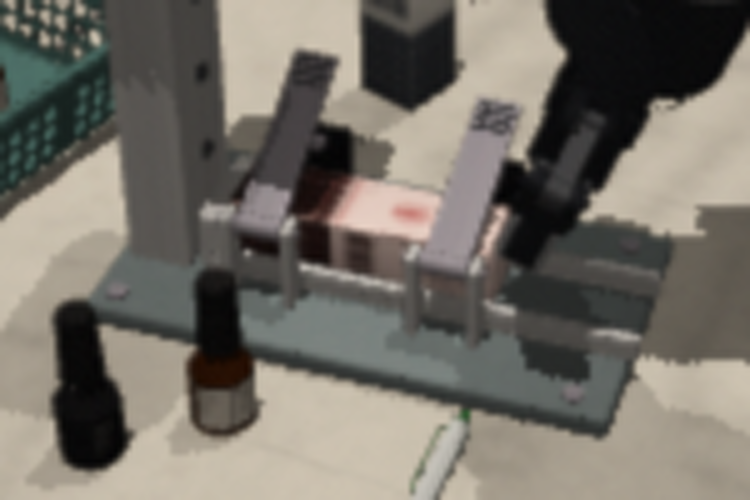

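The carton is home: 11.8 N on the stop. Both straps are still open at their starting angles, with tabs at (496,117) and (315,68). Now I back off, lift and go over the near tab.

>>> apply_moves --motion '[{"hand": 1,"x": -0.4,"y": 1.1,"z": 0,"rx": 0,"ry": 0,"rz": 0},{"hand": 1,"x": -1.9,"y": -0.7,"z": 0,"rx": 0,"ry": 0,"rz": 0},{"hand": 1,"x": -2.8,"y": -1,"z": 0,"rx": 0,"ry": 0,"rz": 0},{"hand": 1,"x": -2.8,"y": -1,"z": 0,"rx": 0,"ry": 0,"rz": 0},{"hand": 1,"x": 0,"y": 0,"z": -2,"rx": 0,"ry": 0,"rz": 0}]'

```text
time_s: 4.97
ee_pos: [0.5695, 0.0332, 0.1375]
eef_rot: [0.613, -0.352, -0.456, -0.54]
force: [1.8, 0.3, -0.3]
width: 0.0
```

```bash
python3 -c "
from h import *
print(1000*C.T@(np.array([.6043,.0208,.0774])-ORG),1000*C.T@(np.array([.6832,.0414,.0898])-ORG))
go([-38,-40,100],20)"
```

```text
[-43.8584 -36.2346  77.4   ] [ 37.4201 -29.6484  89.8   ]
t 4.9667 shift now-axes cm [ 3.1211 -2.2754 -2.2209] shift goal-axes cm [ 3.1254 -2.2856 -2.2043] rot deg [ 0.2753  0.1036 -0.0086]
tip coder mm [-70.1697 -17.9267 121.5512] F [ 1.7923  0.292  -0.3434] w 3.295726488596168e-05
```

>>> apply_moves --motion '[{"hand": 1,"x": 0.5,"y": -1.5,"z": -1.1,"rx": 0,"ry": 0,"rz": 0},{"hand": 1,"x": 0.6,"y": -1.5,"z": -1.1,"rx": 0,"ry": 0,"rz": 0},{"hand": 1,"x": 1,"y": 0.35,"z": 0,"rx": 0,"ry": 0,"rz": 0},{"hand": 1,"x": 1,"y": 0.35,"z": 0,"rx": 0,"ry": 0,"rz": 0},{"hand": 1,"x": 0,"y": 0,"z": 0,"rx": 0,"ry": 0,"rz": 0}]'

```text
time_s: 5.38
ee_pos: [0.5998, 0.0135, 0.1062]
eef_rot: [0.61, -0.358, -0.459, -0.539]
force: [0.2, 0.1, -0.4]
width: -0.0002
```

```bash
python3 -c "
from h import *
go([-38,-40,70],20)
o=arm.get_obs(); print(2.5*(wproject(o,[w((-44,-36,77)),w((-44,32,50)),w((38,-30,90))])-[100,60]))
cv2.imwrite('pics/w3.png',cv2.resize(cams.snapshot('wrist')[60:300,100:420],(800,600),interpolation=cv2.INTER_CUBIC))"
```

```text
t 5.3833 shift now-axes cm [2.1001 0.1225 0.2641] shift goal-axes cm [2.0979 0.1519 0.2661] rot deg [ 0.005  0.055 -0.802]
tip coder mm [-43.9724 -42.6445  90.1536] F [ 0.2161  0.0667 -0.3672] w -0.00018611746107992784
[[408.7806 430.4628]
 [658.4893 356.1651]
 [422.3759 657.1055]]
```

View pics/w3.png

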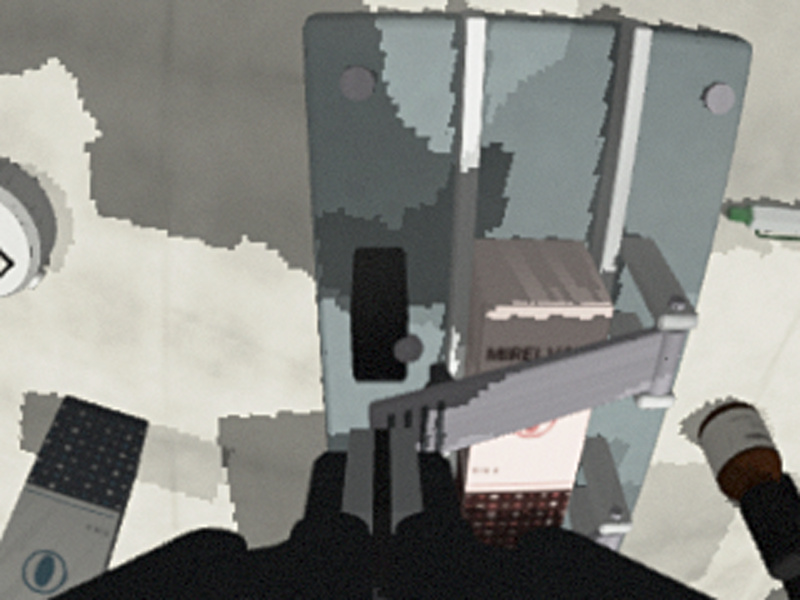

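The fingertips at (382,430) are over the near strap's free end, whose corner is at (375,405), with the tab predicted at (409,430). I shift left and forward a few mm, then press.

>>> apply_moves --motion '[{"hand": 1,"x": 0.27,"y": -0.75,"z": 0.5,"rx": 0,"ry": 0,"rz": 0},{"hand": 1,"x": 0.7,"y": 0.25,"z": 0,"rx": 0,"ry": 0,"rz": 0},{"hand": 1,"x": 0.7,"y": 0.25,"z": 0,"rx": 0,"ry": 0,"rz": 0},{"hand": 1,"x": 0.5,"y": 0.2,"z": 0,"rx": 0,"ry": 0,"rz": 0},{"hand": 1,"x": 0,"y": 0,"z": 0,"rx": 0,"ry": 0,"rz": 0}]'

```text
time_s: 5.85
ee_pos: [0.6075, 0.0194, 0.0873]
eef_rot: [0.61, -0.357, -0.458, -0.539]
force: [-0.9, 0.4, -1.1]
width: -0.0002
```

```bash
python3 -c "
from h import *
go([-38,-40,60],20)"
```

```text
t 5.85 shift now-axes cm [ 0.9715  0.6405 -0.1852] shift goal-axes cm [ 0.9638  0.6521 -0.185 ] rot deg [ 0.0065  0.0199 -0.6877]
tip coder mm [-35.3608 -38.1444  71.2189] F [-0.9225  0.3933 -1.087 ] w -0.0002150268964668461
```

>>> apply_moves --motion '[{"hand": 1,"x": 0.6,"y": 0.2,"z": 0,"rx": 0,"ry": 0,"rz": 0},{"hand": 1,"x": 0.4,"y": 0.15,"z": 0,"rx": 0,"ry": 0,"rz": 0},{"hand": 1,"x": 0,"y": 0,"z": 0,"rx": 0,"ry": 0,"rz": 0}]'

```text
time_s: 6.1
ee_pos: [0.6085, 0.019, 0.0779]
eef_rot: [0.611, -0.357, -0.457, -0.54]
force: [-0.4, -0.2, 0.1]
width: 0.0004
```

>>> apply_moves --motion '[{"hand": 1,"x": 0.3,"y": 0.1,"z": 0,"rx": 0,"ry": 0,"rz": 0},{"hand": 1,"x": 0,"y": 0,"z": 0,"rx": 0,"ry": 0,"rz": 0}]'

```text
time_s: 6.27
ee_pos: [0.6082, 0.0195, 0.0746]
eef_rot: [0.61, -0.357, -0.457, -0.539]
force: [-0.3, -0.2, 0.0]
width: -0.0002
```

```bash
python3 -c "
from h import *
go([-38,-40,55],20)"
```

```text
t 6.2667 shift now-axes cm [ 0.2234  0.4605 -0.1761] shift goal-axes cm [ 0.2187  0.4629 -0.1761] rot deg [-0.0049  0.0134 -0.5962]
tip coder mm [-34.5651 -38.2354  58.5782] F [-0.2723 -0.2008  0.037 ] w -0.00015244916332663456
```

>>> apply_moves --motion '[{"hand": 1,"x": 0.25,"y": 0.1,"z": 0,"rx": 0,"ry": 0,"rz": 0},{"hand": 1,"x": 0,"y": 0,"z": 0,"rx": 0,"ry": 0,"rz": 0}]'

```text
time_s: 6.43
ee_pos: [0.6083, 0.0195, 0.0721]
eef_rot: [0.611, -0.357, -0.457, -0.539]
force: [-0.6, 0.4, 0.7]
width: 0.0001
```

```bash
python3 -c "
from h import *
go([-38,-40,55],20)
a=cv2.imread('pics/scene1.png');b=cams.snapshot('scene');cv2.imwrite('pics/scene2.png',b)
cv2.imwrite('pics/c4.png',cv2.resize(b[165:265,185:305],None,fx=6,fy=6,interpolation=cv2.INTER_CUBIC))"
```

```text
t 6.4333 shift now-axes cm [-0.0148  0.3784 -0.1752] shift goal-axes cm [-0.0186  0.3783 -0.1753] rot deg [ 0.0026  0.0098 -0.5793]
tip coder mm [-34.5437 -38.2445  56.0608] F [-0.6487  0.4267  0.7231] w 0.00013403407840482722
```

View pics/c4.png

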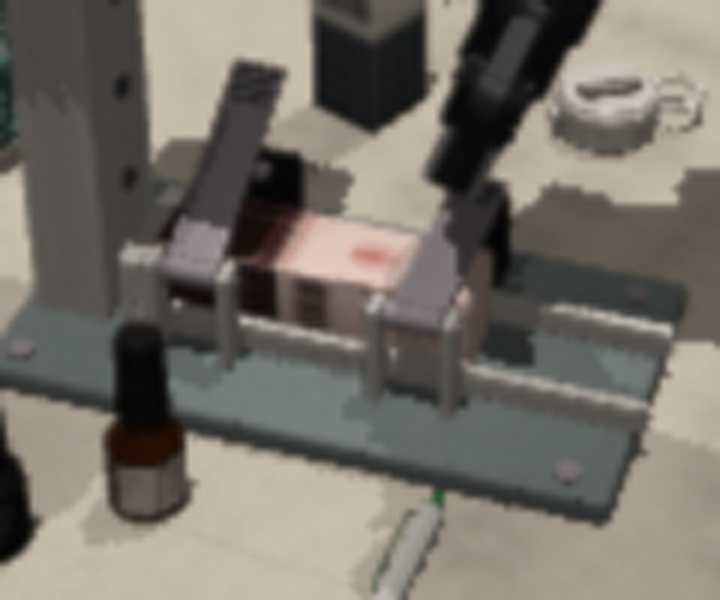

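The near strap is almost down, with the tip at (455,185) on its tab end towards the far edge. I shift back 4 mm and press on.

>>> apply_moves --motion '[{"hand": 1,"x": -0.1,"y": 0.4,"z": 0,"rx": 0,"ry": 0,"rz": 0},{"hand": 1,"x": 0.25,"y": 0.1,"z": 0,"rx": 0,"ry": 0,"rz": 0},{"hand": 1,"x": 0,"y": 0,"z": 0,"rx": 0,"ry": 0,"rz": 0}]'

```text
time_s: 6.73
ee_pos: [0.6048, 0.0187, 0.0703]
eef_rot: [0.611, -0.356, -0.457, -0.54]
force: [-5.8, 0.1, 9.7]
width: 0.0001
```

>>> apply_moves --motion '[{"hand": 1,"x": 0.25,"y": 0.1,"z": 0,"rx": 0,"ry": 0,"rz": 0},{"hand": 1,"x": 0,"y": 0,"z": 0,"rx": 0,"ry": 0,"rz": 0}]'

```text
time_s: 6.9
ee_pos: [0.6059, 0.0188, 0.0697]
eef_rot: [0.612, -0.355, -0.456, -0.54]
force: [-15.6, -1.6, 29.5]
width: 0.0002
```

```bash
python3 -c "
from h import *
go([-38,-40,55],20)"
```

```text
t 6.9 shift now-axes cm [-0.1559  0.0649 -0.152 ] shift goal-axes cm [-0.1563  0.064  -0.1519] rot deg [ 0.0057 -0.0332 -0.3024]
tip coder mm [-36.9479 -38.4911  53.7195] F [-15.577   -1.6004  29.5345] w 0.00023143542159377058
```

>>> apply_moves --motion '[{"hand": 1,"x": -1.9,"y": -0.7,"z": 0,"rx": 0,"ry": 0,"rz": 0},{"hand": 1,"x": -2.8,"y": -1,"z": 0,"rx": 0,"ry": 0,"rz": 0},{"hand": 1,"x": -1,"y": 0,"z": 0,"rx": 0,"ry": 0,"rz": -7},{"hand": 1,"x": -0.5,"y": 0,"z": 0,"rx": 0,"ry": 0,"rz": -7},{"hand": 1,"x": 0,"y": 0,"z": 0,"rx": 0,"ry": 0,"rz": -7}]'

```text
time_s: 7.32
ee_pos: [0.5994, 0.0195, 0.1325]
eef_rot: [0.662, -0.245, -0.36, -0.61]
force: [1.7, 3.4, -1.2]
width: -0.0001
```

```bash
python3 -c "
from h import *
go([-20,-35,104],43);print(arm.get_obs()['joint_positions'])
b=cams.snapshot('scene');cv2.imwrite('pics/scene3.png',b)
cv2.imwrite('pics/c5.png',cv2.resize(b[165:265,185:305],None,fx=6,fy=6,interpolation=cv2.INTER_CUBIC))"
```

```text
t 7.3167 shift now-axes cm [ 2.3398 -0.3289  0.1508] shift goal-axes cm [ 2.3559 -0.1686  0.1629] rot deg [ 0.0756  0.2871 -3.905 ]
tip coder mm [-38.1746 -36.5443 119.3196] F [ 1.6686  3.3695 -1.2318] w -5.735139850779006e-05
[ 0.1844  0.0671 -0.259   2.2168 -0.296   0.1892  1.9522]
```

View pics/c5.png

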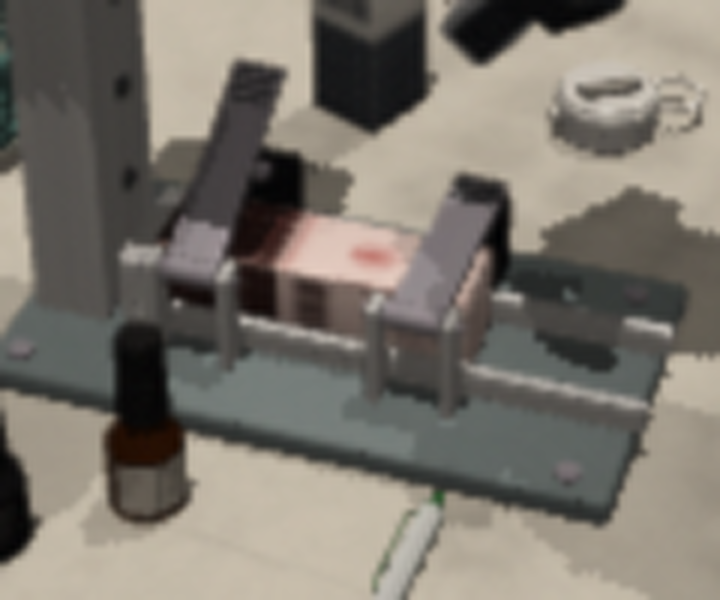

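```bash
python3 -c "
from h import *
for th in (0,.08,.17,.35):
  c,s=np.cos(th),np.sin(th)
  print(th,6*(project('scene',[w((-44,32-72*c+2*s,50+72*s+2*c)),w((-54,32-84*c+2*s,50+84*s+2*c)),w((-34,32-84*c+2*s,50+84*s+2*c))])-[185,165]).round(1).ravel())"
```

```text
0 [475.2 189.  510.6 175.8 459.  165.6]
0.08 [475.2 177.  511.2 161.4 459.  151.2]
0.17 [474.6 164.4 510.6 147.  458.4 136.8]
0.35 [472.8 142.2 508.8 120.6 455.4 110.4]
```

The near strap's corners at (508,185) and (460,175) match the shut prediction, so it is snapped. Now to the far strap at the present lean of 39°.

```bash
python3 -c "
from h import *
go([40,-34,104],39)"
```

```text
t 7.3667 shift now-axes cm [ 6.0204 -5.5274  0.1778] shift goal-axes cm [ 6.0089 -5.5382  0.2255] rot deg [0.0764 0.3844 0.1048]
tip coder mm [-40.8314 -36.1408 115.8652] F [-2.5319 -1.0777 -3.4353] w -0.00011899221855774296
```

>>> apply_moves --motion '[{"hand": 1,"x": 1.3,"y": -0.8,"z": 0.1,"rx": 0,"ry": 0.4,"rz": 0},{"hand": 1,"x": 1.3,"y": -1,"z": 0.1,"rx": 0,"ry": 0,"rz": 0},{"hand": 1,"x": 1,"y": -1.1,"z": 0,"rx": 0,"ry": 0,"rz": 0},{"hand": 1,"x": 0,"y": 0,"z": 0,"rx": 0,"ry": 0,"rz": 0}]'

```text
time_s: 7.7
ee_pos: [0.6456, 0.0314, 0.1207]
eef_rot: [0.661, -0.249, -0.362, -0.608]
force: [-1.0, 0.5, 0.6]
width: -0.0002
```

```bash
python3 -c "
from h import *
go([40,-34,104],39);print(arm.get_obs()['joint_positions'])
o=arm.get_obs(); print(2.5*(wproject(o,[w((38,-30,90)),w((38,32,50)),w((38,-37.5,97))])-[100,60]))
cv2.imwrite('pics/w4.png',cv2.resize(cams.snapshot('wrist')[60:300,100:420],(800,600),interpolation=cv2.INTER_CUBIC))"
```

```text
t 7.7 shift now-axes cm [ 2.1894 -2.1749 -0.1079] shift goal-axes cm [ 2.2042 -2.1602 -0.1003] rot deg [ 0.0592  0.1387 -0.3846]
tip coder mm [  9.2516 -32.9558 107.4636] F [-0.9749  0.5231  0.6031] w -0.00015797760805386478
[ 0.0829  0.1789 -0.1857  2.1158 -0.1303  0.1797  1.7788]
[[390.5687 455.6918]
 [598.4283 329.3471]
 [361.3766 480.3331]]
```

View pics/w4.png

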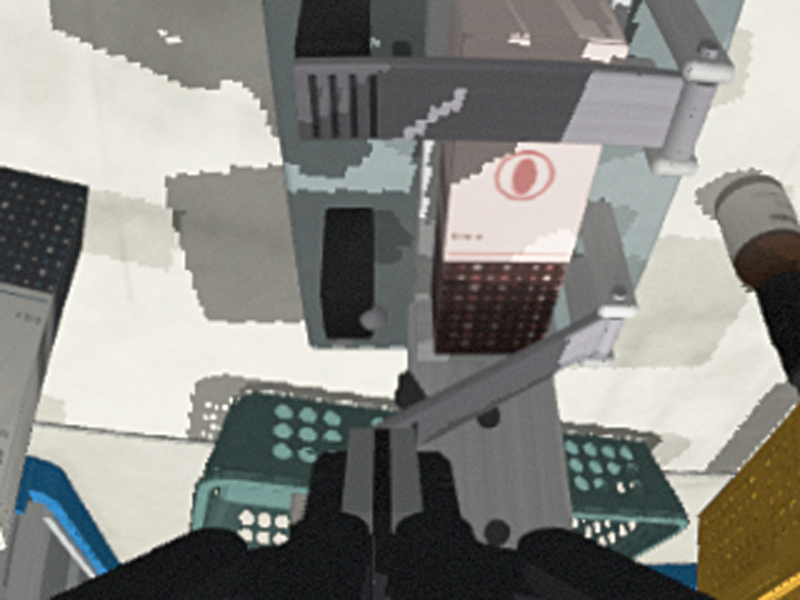

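Near strap is level. The far strap's free end is at about (385,430), just ahead of the tips at (382,430). I go forward above it, then down.

>>> apply_moves --motion '[{"hand": 1,"x": 0.95,"y": -1.2,"z": 0,"rx": 0,"ry": 0,"rz": 0},{"hand": 1,"x": 1,"y": -1.2,"z": 0,"rx": 0,"ry": 0,"rz": 0},{"hand": 1,"x": 0,"y": 0,"z": 0,"rx": 0,"ry": 0,"rz": 0}]'

```text
time_s: 8.0
ee_pos: [0.6755, 0.0365, 0.1209]
eef_rot: [0.661, -0.249, -0.361, -0.608]
force: [-0.7, 0.3, 1.1]
width: 0.0001
```

```bash
python3 -c "
from h import *
go([42,-37,60],39);print(arm.get_obs()['joint_positions'])"
```

```text
t 8.0 shift now-axes cm [ 3.8628  2.7994 -0.3887] shift goal-axes cm [ 3.8472  2.8217 -0.3828] rot deg [ 0.0464  0.1214 -0.3351]
tip coder mm [ 39.64   -33.136  107.5932] F [-0.6767  0.282   1.0995] w 5.314139819018304e-05
[ 0.0401  0.2344 -0.1493  2.046  -0.0965  0.1916  1.7421]
```

>>> apply_moves --motion '[{"hand": 1,"x": 0.65,"y": 0.5,"z": 0,"rx": 0,"ry": 0,"rz": 0},{"hand": 1,"x": 0.65,"y": 0.5,"z": -0.1,"rx": 0,"ry": 0,"rz": 0},{"hand": 1,"x": 0.65,"y": 0.5,"z": -0.1,"rx": 0,"ry": 0,"rz": 0},{"hand": 1,"x": 0.65,"y": 0.5,"z": -0.1,"rx": 0,"ry": 0,"rz": 0},{"hand": 1,"x": 0,"y": 0,"z": 0,"rx": 0,"ry": 0,"rz": 0}]'

```text
time_s: 8.42
ee_pos: [0.6735, 0.0326, 0.0846]
eef_rot: [0.661, -0.25, -0.363, -0.608]
force: [-0.8, -1.4, -0.4]
width: -0.0
```

```bash
python3 -c "
from h import *
go([42,-37,60],39);print(arm.get_obs()['joint_positions'])"
```

```text
t 8.4167 shift now-axes cm [ 1.2013  0.318  -0.0383] shift goal-axes cm [ 1.1981  0.3302 -0.0358] rot deg [-0.0039  0.1192 -0.5813]
tip coder mm [ 36.8916 -36.6066  71.2814] F [-0.7913 -1.437  -0.4217] w -3.6821202781447137e-05
[ 0.062   0.2946 -0.1664  2.0658 -0.1044  0.1177  1.7648]
```

>>> apply_moves --motion '[{"hand": 1,"x": 0.7,"y": 0.1,"z": 0,"rx": 0,"ry": 0,"rz": 3},{"hand": 1,"x": 0.5,"y": 0.1,"z": 0,"rx": 0,"ry": 0,"rz": 0},{"hand": 1,"x": 0,"y": 0,"z": 0,"rx": 0,"ry": 0,"rz": 0}]'

```text
time_s: 8.67
ee_pos: [0.6813, 0.0344, 0.0766]
eef_rot: [0.655, -0.266, -0.377, -0.599]
force: [-0.2, 0.5, -1.4]
width: 0.0001
```

```bash
python3 -c "
from h import *
go([42,-38,55],36);print(arm.get_obs()['joint_positions'])"
```

```text
t 8.6667 shift now-axes cm [ 0.5019  0.6489 -0.1792] shift goal-axes cm [ 0.4987  0.6514 -0.1789] rot deg [ 0.0611  0.1136 -0.3076]
tip coder mm [ 44.2642 -36.177   62.8099] F [-0.2201  0.4821 -1.4333] w 0.00013231779980683568
[ 0.009   0.3249 -0.115   2.0181 -0.0874  0.1804  1.7398]
```

>>> apply_moves --motion '[{"hand": 1,"x": 0.35,"y": 0.45,"z": -0.1,"rx": 0,"ry": 0,"rz": 0},{"hand": 1,"x": 0.2,"y": 0.15,"z": 0,"rx": 0,"ry": 0,"rz": 0},{"hand": 1,"x": 0,"y": 0,"z": 0,"rx": 0,"ry": 0,"rz": 0}]'

```text
time_s: 8.92
ee_pos: [0.6801, 0.0332, 0.0701]
eef_rot: [0.655, -0.265, -0.376, -0.599]
force: [-7.1, -0.1, 12.5]
width: -0.0001
```

>>> apply_moves --motion '[{"hand": 1,"x": 0.2,"y": 0.15,"z": 0,"rx": 0,"ry": 0,"rz": 0},{"hand": 1,"x": 0,"y": 0,"z": 0,"rx": 0,"ry": 0,"rz": 0}]'

```text
time_s: 9.08
ee_pos: [0.6815, 0.0333, 0.0699]
eef_rot: [0.656, -0.264, -0.375, -0.6]
force: [-8.6, 1.1, 21.7]
width: -0.0
```

```bash
python3 -c "
from h import *
go([42,-38,55],36);print(arm.get_obs()['joint_positions'])"
```

```text
t 9.0833 shift now-axes cm [-0.0475  0.2539 -0.066 ] shift goal-axes cm [-0.0471  0.2539 -0.0663] rot deg [0.0668 0.0838 0.0848]
tip coder mm [ 44.3509 -37.3117  56.1264] F [-8.6495  1.1208 21.7122] w -4.240189409244028e-05
[ 0.0184  0.3365 -0.1229  2.025  -0.0899  0.1555  1.7467]
```

>>> apply_moves --motion '[{"hand": 1,"x": 0.12,"y": 0.1,"z": 0,"rx": 0,"ry": 0,"rz": 0},{"hand": 1,"x": 0,"y": 0,"z": 0,"rx": 0,"ry": 0,"rz": 0}]'

```text
time_s: 9.25
ee_pos: [0.6821, 0.0334, 0.0696]
eef_rot: [0.656, -0.263, -0.374, -0.6]
force: [-15.2, -0.5, 31.3]
width: 0.0001
```

>>> apply_moves --motion '[{"hand": 1,"x": -0.8,"y": -0.5,"z": 0,"rx": 0,"ry": 0,"rz": 0},{"hand": 1,"x": -1.5,"y": -0.3,"z": 0,"rx": 0,"ry": 0,"rz": 0},{"hand": 1,"x": -2.5,"y": 1,"z": 0,"rx": 0,"ry": 0,"rz": 0},{"hand": 1,"x": -2.5,"y": 1.5,"z": 0,"rx": 0,"ry": 0,"rz": 0},{"hand": 1,"x": -2.5,"y": 1,"z": 0,"rx": 0,"ry": 0,"rz": 0}]'

```text
time_s: 9.67
ee_pos: [0.599, 0.0187, 0.1276]
eef_rot: [0.654, -0.267, -0.378, -0.598]
force: [-1.0, -0.4, 1.1]
width: 0.0001
```

```bash
python3 -c "
from h import *
go([-60,-38,150],36);print(arm.get_obs()['joint_positions'])
b=cams.snapshot('scene');cv2.imwrite('pics/scene4.png',b)
cv2.imwrite('pics/c6.png',cv2.resize(b[165:265,185:305],None,fx=6,fy=6,interpolation=cv2.INTER_CUBIC))
for x0 in (-44,38):
 for th in (0,.08,.17):
  c,s=np.cos(th),np.sin(th)
  print(x0,th,6*(project('scene',[w((x0,32-72*c+2*s,50+72*s+2*c)),w((x0-10,32-84*c+2*s,50+84*s+2*c)),w((x0+10,32-84*c+2*s,50+84*s+2*c))])-[185,165]).round(1).ravel())"
```

```text
t 9.6667 shift now-axes cm [-4.1331 -0.4287 -0.053 ] shift goal-axes cm [-4.1294 -0.4621 -0.0609] rot deg [ 0.0526  0.1152 -0.4628]
tip coder mm [-39.578  -37.3565 113.796 ] F [-0.9929 -0.4131  1.0877] w 0.0001334825880030322
[ 0.1102  0.0822 -0.1897  2.18   -0.1708  0.2671  1.8234]
-44 0 [475.2 189.  510.6 175.8 459.  165.6]
-44 0.08 [475.2 177.  511.2 161.4 459.  151.2]
-44 0.17 [474.6 164.4 510.6 147.  458.4 136.8]
38 0 [264.6 147.  301.2 134.4 251.4 124.8]
38 0.08 [264.  135.  300.6 120.6 250.2 111. ]
38 0.17 [262.8 122.4 298.8 105.6 249.   96. ]
```

View pics/c6.png

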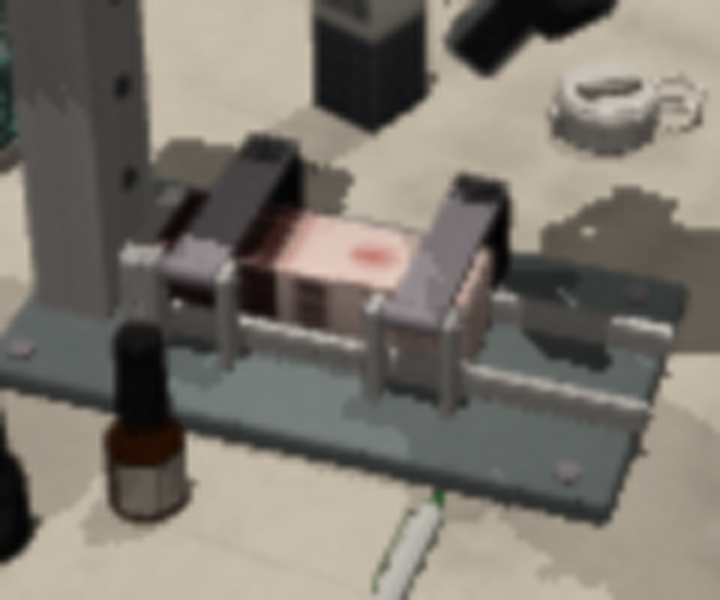

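Both straps lie level. The far corners at (300,145) and (250,135) show the same offset as the shut near strap, and the carton's red mark at (370,255) has not moved. The gripper is clear.

>>> apply_moves --motion '[{"hand": 1,"x": -2,"y": 0,"z": 0,"rx": 0,"ry": 0,"rz": 0},{"hand": 1,"x": -1,"y": 0,"z": 0,"rx": 0,"ry": 0,"rz": 0},{"hand": 1,"x": 0,"y": 0,"z": 0,"rx": 0,"ry": 0,"rz": 0},{"hand": 1,"x": 0,"y": 0,"z": 0,"rx": 0,"ry": 0,"rz": 0}]'

```text
time_s: 10.05
ee_pos: [0.584, 0.0156, 0.1531]
eef_rot: [0.655, -0.266, -0.377, -0.599]
force: [-0.6, -0.5, 0.0]
width: -0.0
```

```bash
python3 -c "
from h import *
o=arm.get_obs();print(o['force'],o['time_s'])
print(arm.finish_job())"
```

```text
[-0.5866 -0.4986  0.0172] 10.05
the job is handed in; nothing more can be done
None
```

I pushed the carton home against the end stop and snapped both straps shut. The near strap was pressed with the tool leaned about 20°, the far one under the printing head at about 36°. I handed the job in at 10.05 s, and it reported no verdict.

**Carton:** The push ended at about 12 N on the stop, with both straps still open. Afterwards the carton's printed mark stayed in the same place in the scene views.

**Straps:** Pressing reached about 30 N on each tab. In the last scene view both lie level: their free-end corners sit about 10 px (6x enlarged) below the computed shut position, the same for both. I take that as a small camera-model error, since a half-latched strap would show higher.

**Surroundings:** The last force reading was about 0 N with the gripper clear. No unexpected force appeared near the printing head. The amber bottle, upright carton, tally and pen looked unmoved in the last views; I did not measure their positions again.

**Disagreement:** The fingers reached the stop about 4 mm further along than my estimate of the coder's position predicted. I corrected for that when placing the tips on the tabs.

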